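# Check a clinging tray cover with a probe, peel it off and show it over the light pad

### The job

Take the orange contact probe out of its holder, touch its tip on the cover's red spot for a moment, then on its yellow spot, and hang the probe back upright in the holder. Then peel the clinging cover off the tray stack by its green tab: raise that corner clear first while the opposite corner still rests on the stack, and only then lift it away. Finish while holding the cover roughly level and still, centred well clear above the light pad (at least a hand's width up, not set down); do not disturb the other things on the bench.

Things in the scene. Friction and masses are not known exactly. Their poses are not given: they have to be found in the camera images.
- stack: Fixed warming base with two nested square trays, total 62 mm tall. Grey base 140 mm square, 26 mm tall; the diagonals of the squares lie along x and y. Origin: centre of the underside on the bench; z up. The cover sits on it with the same axes, the cover's origin 50 mm above this one. Sprung rubber pads inside its four sides make it cling by friction, about 2 N a side (8 N in all), until the 12 mm skirt has slid up past them.
- cover: Loose pale-blue square cover, 130 mm a side, 16 mm tall, 110 g: a 4 mm roof over a skirt 12 mm deep and 4 mm thick. Origin: centre of the underside (the skirt's lower edge); z up. Its diagonals lie along its x and y: the corner with the green tab points to -x (to the robot's side of the bench: along the world's -x give or take 0.5 rad), the opposite corner to +x.
- tab (a point): Grip point on the green upright tab that stands on the cover's -x corner. The tab is a plate 10 mm thick along the cover's y, 28 mm long along its x, and rises 34 mm above the cover's roof; it is gripped from above across its 10 mm. This point is inside the tab, 22 mm above the roof's upper face and 12 mm below the tab's top edge, 66 mm from the cover's centre along its -x.
- far_corner (a point): The cover's corner opposite the tab, on its lower edge: 88 mm along the cover's +x from its origin. Turning the cover about this point, about its y axis so that the tab rises, peels it; 0.2 rad clears the pads at the tab side.
- far_seat (a point): Fixed point of the stack where far_corner lies when the cover is fully seated, 50 mm above the bench.
- red_spot (a point): Centre of the red spot (16 mm across, thin black rim) on the cover's upper face, 12 mm along the cover's x and +48 mm along its y.
- yellow_spot (a point): Centre of the yellow spot (16 mm across, thin black rim) on the cover's upper face, 12 mm along the cover's x and -48 mm along its y.
- probe: Loose contact probe, 148 mm long, 60 g, hanging upright in the holder. Origin at its steel tip; z up along it to the handle. Steel shaft 10 mm thick (6 mm over the last 12 mm) for 62 mm, then a black collar 40 mm across and 6 mm thick, then a round orange handle 18 mm thick from 68 to 148 mm above the tip.
- probe_tip (a point): The very tip of the probe.
- holder: Fixed stand, 90 mm square, 75 mm tall: a blue plate on four legs with a 26 mm square hole right through it. Origin: centre of the underside on the bench. The probe hangs by its collar on the plate, its tip then 13 mm above this origin. A put-back probe may lie up to 8 mm off-centre in the hole.
- light_pad: Fixed flat light pad, 170 mm square, 10 mm tall, white with a black frame. Origin: centre of the underside on the bench.
- jar: Bystander: small glass jar with a blue cap, 54 mm across, 70 mm tall. Origin: centre of the underside. Leave alone.
- bottle: Bystander: clear bottle with a blue cap, 70 mm across, 170 mm tall. Origin: centre of the underside. Leave alone.
- dishes: Bystander: pile of four round culture dishes, 90 mm across, 60 mm tall. Origin: centre of the underside. Leave alone.
- tube_rack: Bystander: white rack of capped tubes, 70 x 160 mm, 86 mm tall. Origin: centre of the underside. Leave alone.
- gel_stand: Bystander: green U-shaped gel stand, 80 x 90 mm, 56 mm tall. Origin: centre of the underside. Leave alone.
- pen_cup: Bystander: grey cup of marker pens, 72 mm across, about 128 mm tall. Origin: centre of the underside. Leave alone.
Not all that is in view belongs to the job. Leave any brown or pink look-alike of the light_pad alone.

How it is judged:
By the outcome, as a careful person would: the job done as asked, in the order asked, and still so for the second after the job is handed in, while the arm keeps its last pose, push and grip.
It also fails if it takes over 59 s, if anything falls off the work surface, if the arm or the gripper's body presses on something with over 40 N, if the wrist force passes 120 N, or if a joint passes its speed limit or range.

### The arm

A 7-joint arm with a two-finger parallel gripper is mounted at the origin on the work surface. World frame = base frame: x ahead of the robot, y to its left, z up, the work surface at z = 0. Lengths are in m, angles in rad, forces in N, time in s.
With the tool pointing down it reaches from about 0.425 to 0.925 m from the base axis. Payload 6.8 kg.
Tool frame: the origin (TCP) lies on the centre line of the jaws, within the pads' length; the fingertips stand 19 mm ahead of it and the grasp point (between the pads) is the TCP (r.tip_extent is the y of the fingertips in the tool frame, in m); y points along the fingers, z is the direction in which the jaws open and shut, and the axes are right-handed (so a half turn about y gives the same grasp; the last joint's range is limited). The gripper opens to 85 mm and grips with 20 to 120 N. Pads are 22 mm wide; open, the fingers measure 114 mm over their backs; the gripper's body (76 mm by 85 mm) begins 54 mm behind the grasp point. The pads swing forward as they close: fully open they stand 13 mm farther back than shut.
Start: joints at [-1.405, 0.477, 0.022, 1.555, -0.011, 1.109, -0.083], TCP at [0.183, 0.65, 0.25] pointing down, gripper open.
Joint ranges: [-2.96, 2.96], [-0.34, 2.1], [-1.41, 1.46], [0.24, 2.44], [-1.37, 4.51], [0.17, 1.92], [-2.96, 2.96]. Speed limits (rad/s): [2.39, 2.39, 3.14, 3.14, 3.14, 3.14, 3.14].

### API

Orientations are given as a rotation vector (axis times angle).
In Python, from bench import r gives the robot as it stands. The module is installed in compiled form; this text tells all that it offers.
- The arm moves only by the tool jog_arm, never from a script. Its argument "motion" is a list of rows, each a list of 3 entries, a list of its own where there are three numbers: the opening, from 0 (shut) to 1 (fully open), then the shift along the tool's x, y, z in m, then the turn, a rotation vector about the tool's x, y, z in degrees. A call has 1 to 10 rows; each row shifts and turns the commanded pose from where the row before left it, along the tool's axes as they then stand; what a row does not reach is not made up. A row lasts 1/12 s, in which the tool goes at most 41.7 mm and 7.16 degrees, less where a joint would pass 70% of its speed; a pose out of reach is approached as far as the arm can. A call with a gripper value outside its range is refused whole. The fingers move at their own pace and stop on an object; "force" is the grip in N (left out, the last holds). Time passes only in rows, so rows that do not move let the fingers close. It gives the time, the measured TCP pose, the force and the opening at its end, in the units of the state.
- r.get_obs(): the state, without advancing time (a new reading comes with each control period).
- r.grab_frame(name): name is "scene" or "top" or "wrist"; returns a dict with "image" (480x640x3 uint8, red, green, blue), "range_z" (480x640 float32, m along the optical axis (not along the pixel's ray), 0 where there is no reading), "fx", "fy", "cx", "cy" (pixels), "k1" (the pictures are not rectified: a ray, as slopes to the right and down, at radius r is drawn at 1 + k1 r^2 times it, then the intrinsics apply), "xyz" and "orientation" of the camera in the world. Camera axes: x right, y down, z forward; pixel columns grow to the right and rows downward; lengths in m; the calibration is good to about 2 mm. A picture is of the moment at which its call begins.
- r.hand_in(): hands the job in, once; it reports no verdict.
The state is a dict: "clock": time; "joints": joint angles; "qvel": joint speeds; "tau": joint torques, N m; "tcp_pos": TCP position; "orientation": TCP orientation; "contact_force": force on the tool from outside, world axes, zero at the start; "moment": the same for the moment, N m; "grip_width": finger opening in m.
Only numpy, scipy, OpenCV 4.12 (cv2) and the standard library are available. Lean on these libraries where they do the work, as an engineer would, in place of code of your own. Each camera call takes 0.05 s, during which the arm holds its last target.

## Working session

There is one attempt and no reset: what is moved stays moved. The work goes in short steps, Python scripts to look and compute and a tool call to move; the robot and the scene stay as the last step left them, time stands still between calls to the robot, and variables do not carry over. Pictures are saved under pics/ and viewed, and the job is handed in when it is done.

Besides the shell and the picture viewer there is one more tool, called after "Request:" as a command line: name --argument value ..., lists and objects as JSON in quotes. jog_arm: Moves the arm, as the interface text tells. Its arguments: {"type":"object","properties":{"motion":{"type":"array","items":{"type":"array"}},"force":{"type":"number"}},"required":["motion"]}

```bash
mkdir -p pics; python3 - <<'E'
from bench import r
import cv2,pickle
o=r.get_obs();print({k:v for k,v in o.items()}, r.tip_extent)
for n in ["scene","top","wrist"]:
    f=r.grab_frame(n);pickle.dump(f,open(f"{n}0.pkl","wb"))
    cv2.imwrite(f"pics/{n}0.png",f["image"][:,:,::-1])
    print(n,{k:f[k] for k in f if k not in("image","range_z")})
E
```

```text
{'clock': 0.0, 'joints': array([-1.40512817,  0.47780189,  0.02235017,  1.55646851, -0.01152344,
        1.10930046, -0.08309174]), 'qvel': array([ 0.0003764 , -0.00105458,  0.00033335,  0.00129091,  0.0002081 ,
        0.00083845,  0.00112081]), 'tau': array([-4.01884399e-04, -5.96457624e+01,  1.60798609e+00, -2.81176829e+01,
        1.25466779e-02,  9.66744090e-03, -3.80907679e-06]), 'tcp_pos': array([0.18235313, 0.64931234, 0.24931748]), 'orientation': array([-1.56194129,  0.21504558, -0.21483887]), 'contact_force': array([-0.16338709,  0.37530046, -0.16555864]), 'moment': array([-0.0132886 , -0.00031989,  0.0670961 ]), 'grip_width': 0.08558969673487632} 0.019
scene {'fx': 523.7300544040737, 'fy': 523.7300544040737, 'cx': 326.2483809842537, 'cy': 235.6419529641408, 'k1': 0.02996594058125485, 'xyz': array([ 1.47673991, -0.21836129,  0.74861573]), 'orientation': array([-1.78347243, -1.40812915,  0.75795775])}
top {'fx': 532.3539340965417, 'fy': 532.3539340965417, 'cx': 316.6808827186309, 'cy': 236.94687137090324, 'k1': 0.03057203164034444, 'xyz': array([ 2.53241657e-01, -1.29810662e-03,  1.42570804e+00]), 'orientation': array([-2.14405507,  2.10797948, -0.2024635 ])}
wrist {'fx': 401.99344500315283, 'fy': 401.99344500315283, 'cx': 316.02775918576896, 'cy': 236.73111871424004, 'k1': -0.05894078431490685, 'xyz': array([0.11676525, 0.66837402, 0.37336008]), 'orientation': array([2.32177547, 1.76002671, 0.23769793])}
```

View pics/scene0.png

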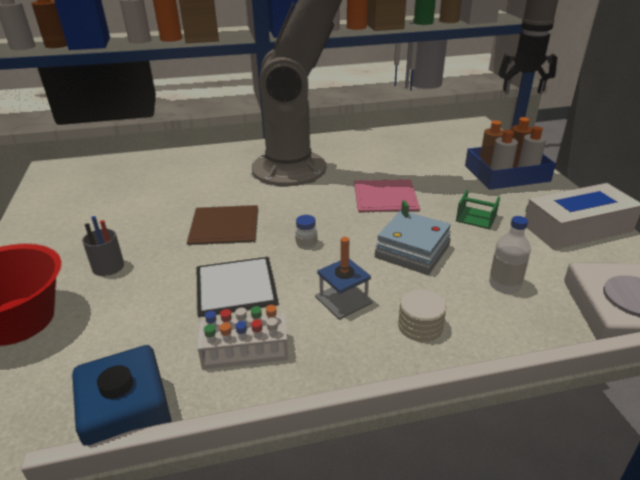

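View pics/top0.png

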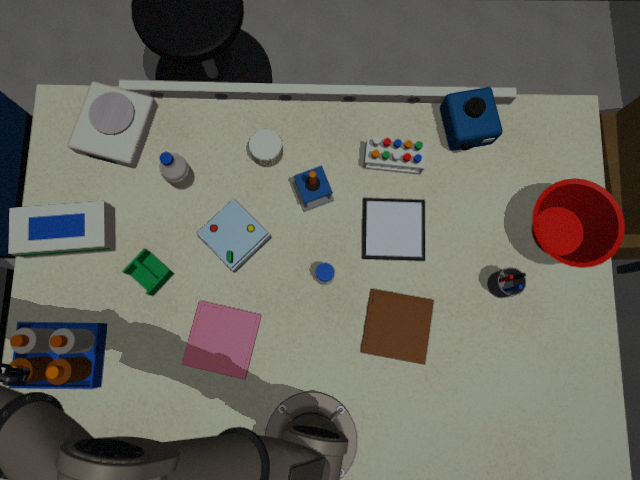

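View pics/wrist0.png

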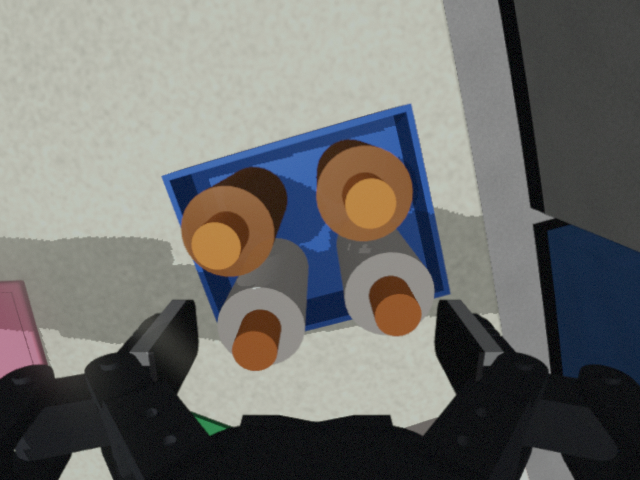

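```bash
cat > h.py <<'E'
import numpy as np,cv2,pickle
from scipy.spatial.transform import Rotation as R
def cloud(f):
    K=np.array([[f["fx"],0,f["cx"]],[0,f["fy"],f["cy"]],[0,0,1]])
    v,u=np.mgrid[0:480,0:640]
    p=np.stack([u,v],-1).reshape(-1,1,2).astype(float)
    n=cv2.undistortPoints(p,K,np.array([f["k1"],0,0,0.])).reshape(480,640,2)
    z=f["range_z"][...,None].astype(float)
    c=np.concatenate([n*z,z],-1)
    return c@R.from_rotvec(f["orientation"]).as_matrix().T+f["xyz"], n
def hsv(f): return cv2.cvtColor(f["image"],cv2.COLOR_RGB2HSV)
def atz(f,uv,zw):
    K=np.array([[f["fx"],0,f["cx"]],[0,f["fy"],f["cy"]],[0,0,1]])
    n=cv2.undistortPoints(np.array([[uv]],float),K,np.array([f["k1"],0,0,0.]))[0,0]
    d=R.from_rotvec(f["orientation"]).as_matrix()@np.array([n[0],n[1],1])
    return f["xyz"]+d*(zw-f["xyz"][2])/d[2]
def blob(f,win,lo,hi):
    H=hsv(f);m=cv2.inRange(H,np.array(lo),np.array(hi))>0
    w=np.zeros_like(m);u0,u1,v0,v1=win;w[v0:v1,u0:u1]=1
    return m&w&(f["range_z"]>0)
E
python3 - <<'E'
from h import *
for n,ws in [("top",dict(red=((205,222,220,236),(0,120,60),(10,255,255)),yel=((242,258,220,236),(18,100,80),(40,255,255)),tab=((220,240,242,270),(45,80,20),(90,255,255)),probe=((300,325,165,192),(5,120,60),(20,255,255)),plate=((285,340,160,215),(95,120,40),(125,255,255)))),
 ("scene",dict(red=((425,445,220,237),(0,120,60),(10,255,255)),yel=((388,405,228,242),(14,100,80),(40,255,255)),tab=((396,415,198,220),(45,80,20),(90,255,255)),probe=((335,355,235,275),(3,120,60),(20,255,255)),plate=((310,375,255,295),(95,120,40),(125,255,255))))]:
    f=pickle.load(open(n+"0.pkl","rb"));P,_=cloud(f)
    for k,a in ws.items():
        m=blob(f,*a);p=P[m];v,u=np.nonzero(m)
        print(n,k,len(p),np.median(p,0).round(4),"min",np.percentile(p,3,axis=0).round(4),"max",np.percentile(p,97,axis=0).round(4),(u.mean().round(1),v.mean().round(1)))
        if k in("red","yel"): print("   at z66",atz(f,(u.mean(),v.mean()),.066).round(4))
f=pickle.load(open("top0.pkl","rb"));P,_=cloud(f)
for z0,z1,name,win in [(.06,.07,"cover",(190,275,195,275)),(.07,.08,"plate",(285,345,155,215)),(.006,.02,"pad",(350,435,190,270))]:
    u0,u1,v0,v1=win;m=np.zeros((480,640),bool);m[v0:v1,u0:u1]=1
    m&=(P[...,2]>z0)&(P[...,2]<z1)
    q=P[m]; rect=cv2.minAreaRect(q[:,:2].astype(np.float32)); print(name,len(q),rect,np.median(q[:,2]),cv2.boxPoints(rect).round(3).tolist())
im=f["image"][150:290,180:440,::-1];cv2.imwrite("pics/c.png",cv2.resize(im,None,fx=3,fy=3))
E
```

```text
top red 31 [0.5281 0.2642 0.0666] min [0.5218 0.2573 0.0625] max [0.5357 0.27   0.0709] (np.float64(213.4), np.float64(227.5))
   at z66 [0.5287 0.2639 0.066 ]
top yel 34 [0.5298 0.1683 0.0676] min [0.523  0.1609 0.0614] max [0.5365 0.1743 0.0708] (np.float64(250.4), np.float64(227.7))
   at z66 [0.5301 0.1678 0.066 ]
top tab 66 [0.4498 0.2129 0.098 ] min [0.4383 0.2093 0.0683] max [0.4629 0.2203 0.1036] (np.float64(229.6), np.float64(256.4))
top probe 73 [0.6443 0.0092 0.1553] min [0.6418 0.0017 0.0997] max [0.6557 0.0167 0.1643] (np.float64(312.3), np.float64(176.9))
top plate 668 [0.6412 0.0045 0.075 ] min [ 0.6065 -0.0329  0.0686] max [0.6896 0.0492 0.0806] (np.float64(312.8), np.float64(185.4))
scene red 15 [0.527  0.2618 0.0672] min [0.5183 0.2546 0.0642] max [0.531  0.2669 0.0683] (np.float64(435.4), np.float64(228.2))
   at z66 [0.525  0.2617 0.066 ]
scene yel 22 [0.5293 0.1648 0.0666] min [0.5232 0.1581 0.0656] max [0.5354 0.1716 0.0686] (np.float64(397.0), np.float64(234.4))
   at z66 [0.5279 0.1652 0.066 ]
scene tab 18 [0.4537 0.2085 0.0999] min [0.4468 0.206  0.0966] max 
[... 570 characters left out ...]
014305115, 0.21799999475479126], [0.5170000195503235, 0.30799999833106995]]
plate 679 ((0.6500787138938904, 0.008394531905651093), (0.08159252256155014, 0.08056773245334625), 21.36400604248047) 0.0752852493550149 [[0.597000002861023, 0.03099999949336052], [0.6269999742507935, -0.04399999976158142], [0.703000009059906, -0.014000000432133675], [0.6729999780654907, 0.061000000685453415]]
pad 3708 ((0.5457295775413513, -0.21008723974227905), (0.21973088383674622, 0.22919897735118866), 0.2932931184768677) 0.011024932936635423 [[0.4350000023841858, -0.09600000083446503], [0.4359999895095825, -0.32499998807907104], [0.656000018119812, -0.3240000009536743], [0.6549999713897705, -0.0949999988079071]]
```

View pics/c.png

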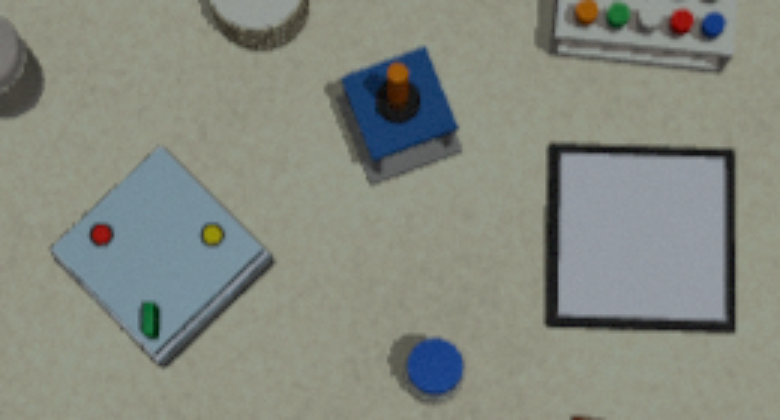

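```bash
python3 - <<'E'
from h import *
o=np.array([-1.56194129,  0.21504558, -0.21483887]);print(R.from_rotvec(o).as_matrix().round(3))
f=pickle.load(open("top0.pkl","rb"))
c=[np.array(p)/3+[180,150] for p in [(549,145),(734,150),(735,330),(547,325)]]
q=[atz(f,p,.01) for p in c];print(np.round(q,3),np.mean(q,0))
c=[np.array(p)/3+[180,150] for p in [(342,75),(425,47),(457,127),(372,160)]]
q=[atz(f,p,.075) for p in c];print(np.round(q,3),np.mean(q,0))
print("handle top",atz(f,(398/3+180,71/3+150),.161))
for p,n in [((160,146),"c+x"),((52,247),"cL"),((272,257),"cR")]: print(n,atz(f,(p[0]/3+180,p[1]/3+150),.066))
for p,n in [((172,165),"bottle")]: print(n,atz(f,p,.1))
g=pickle.load(open("scene0.pkl","rb"));P,_=cloud(g)
m=blob(g,(335,355,235,275),(3,120,60),(20,255,255));p=P[m];p=p[(p[:,2]>.1)&(p[:,2]<.155)]
from scipy.optimize import least_squares
s=least_squares(lambda a:np.hypot(p[:,0]-a[0],p[:,1]-a[1])-.009,[.65,.005],loss="soft_l1",f_scale=.002);print("axis",s.x,len(p))
E
```

```text
[[ 0.963 -0.     0.27 ]
 [-0.27  -0.002  0.963]
 [ 0.    -1.    -0.002]]
[[ 0.629 -0.131  0.01 ]
 [ 0.627 -0.3    0.01 ]
 [ 0.461 -0.297  0.01 ]
 [ 0.463 -0.129  0.01 ]] [ 0.54505433 -0.21398179  0.01      ]
[[ 0.672  0.057  0.075]
 [ 0.699 -0.015  0.075]
 [ 0.627 -0.044  0.075]
 [ 0.596  0.029  0.075]] [0.64828206 0.00690121 0.075     ]
handle top [0.64959625 0.00767748 0.161     ]
c+x [0.60707957 0.21568651 0.066     ]
cL [0.51527564 0.30480768 0.066     ]
cR [0.50981102 0.11446443 0.066     ]
bottle [0.68499846 0.37246472 0.1       ]
axis [0.64860709 0.00673954] 133
```

Request:
jog_arm --motion '[[1,[0,0,0],[0,-5.6,0]],[1,[0,0,0],[0,-5.6,0]],[1,[0,0,0],[0,-5.5,0]],[1,[0.0234,0,-0.0321],[0,0,0]],[1,[0.0234,0,-0.0321],[0,0,0]],[1,[0.0234,0,-0.0321],[0,0,0]],[1,[0.0234,0,-0.0321],[0,0,0]],[1,[0.0234,0,-0.0321],[0,0,0]],[1,[0.0234,0,-0.0321],[0,0,0]],[1,[0.0234,0,-0.0321],[0,0,0]]]'

```text
clock: 0.98
tcp_pos: [0.351, 0.4262, 0.2502]
orientation: [-1.571, -0.014, 0.014]
contact_force: [-0.3, 0.2, 0.1]
grip_width: 0.0854
```

```bash
cat >> h.py <<'E'
def st():
    from bench import r
    o=r.get_obs();M=R.from_rotvec(o["orientation"]).as_matrix()
    print("t",round(o["clock"],2),"tcp",o["tcp_pos"].round(4),"F",o["contact_force"].round(2),"M",o["moment"].round(3),"w",round(o["grip_width"],4),"j",o["joints"].round(3));print(M.round(3).tolist())
    return o,M
E
python3 -c "from h import *;st()"
```

```text
t 0.98 tcp [0.351  0.4262 0.2502] F [-0.31  0.23  0.13] M [-0.022 -0.045  0.059] w 0.0854 j [-1.02   0.276  0.031  1.854 -0.01   1.012  0.603]
[[1.0, -0.0, -0.018], [0.018, -0.0, 1.0], [-0.0, -1.0, -0.0]]
```

Request:
jog_arm --motion '[[1,[0.0223,0,-0.0326],[0,0,0]],[1,[0.0223,0,-0.0326],[0,0,0]],[1,[0.0223,0,-0.0326],[0,0,0]],[1,[0.0223,0,-0.0326],[0,0,0]],[1,[0.0223,0,-0.0326],[0,0,0]],[1,[0.0223,0,-0.0326],[0,0,0]],[1,[0.0223,0,-0.0326],[0,0,0]],[1,[0.0223,0,-0.0326],[0,0,0]],[1,[0.0223,0,-0.0326],[0,0,0]],[1,[0.0223,0,-0.0326],[0,0,0]]]'

```text
clock: 1.82
tcp_pos: [0.5796, 0.1044, 0.2502]
orientation: [-1.571, -0.014, 0.014]
contact_force: [0.6, 1.2, -0.0]
grip_width: 0.0854
```

Request:
jog_arm --motion '[[1,[0.0223,0,-0.0326],[0,0,0]],[1,[0.0223,0,-0.0326],[0,0,0]],[1,[0.0223,0,-0.0326],[0,0,0]],[1,[0,0,0],[0,0,0]],[1,[0,0,0],[0,0,0]]]'

```text
clock: 2.23
tcp_pos: [0.6481, 0.0062, 0.2497]
orientation: [-1.572, -0.009, 0.01]
contact_force: [-0.1, 0.6, -0.5]
grip_width: 0.0853
```

```bash
python3 - <<'E'
from h import *
from bench import r
st()
f=r.grab_frame("wrist");pickle.dump(f,open("wrist1.pkl","wb"));cv2.imwrite("pics/wrist1.png",f["image"][:,:,::-1])
print(f["xyz"])
E
```

```text
t 2.23 tcp [0.6481 0.0062 0.2497] F [-0.08  0.64 -0.5 ] M [ 0.04   0.005 -0.005] w 0.0853 j [-0.301  0.441  0.267  1.639 -0.127  1.08   1.585]
[[1.0, -0.001, -0.012], [0.012, -0.001, 1.0], [-0.001, -1.0, -0.001]]
[0.5799699  0.00586953 0.37369397]
```

View pics/wrist1.png

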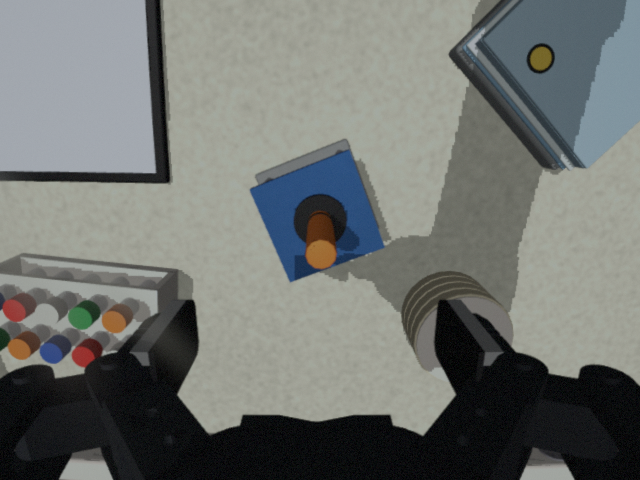

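```bash
python3 - <<'E'
from h import *
f=pickle.load(open("wrist1.pkl","rb"));P,_=cloud(f)
print(atz(f,(321,253),.161),atz(f,(320.5,220),.081), P[253,321],P[50,541],atz(f,(541,58.5),.066))
q=[atz(f,p,.075) for p in [(250,187),(349,151),(384,247),(291,281)]];print(np.mean(q,0))
E
```

```text
[0.64846031 0.00891351 0.161     ] [0.64834678 0.0092811  0.081     ] [0.64849838 0.00891521 0.16088179] [0.523365   0.16650903 0.06741877] [0.52891924 0.16800778 0.066     ]
[0.64834183 0.00783139 0.075     ]
```

Request:
jog_arm --motion '[[1,[0.0004,0.03,0.002],[0,0,0]],[1,[0,0.035,0],[0,0,0]],[1,[0,0.035,0],[0,0,0]],[1,[0,0.025,0],[0,0,0]],[1,[0,0,0],[0,0,0]],[0,[0,0,0],[0,0,0]],[0,[0,0,0],[0,0,0]],[0,[0,0,0],[0,0,0]],[0,[0,0,0],[0,0,0]],[0,[0,0,0],[0,0,0]]]' --force 60

```text
clock: 3.12
tcp_pos: [0.6488, 0.0117, 0.1269]
orientation: [-1.57, -0.016, 0.012]
contact_force: [0.8, 0.0, 0.2]
grip_width: 0.0257
```

Request:
jog_arm --motion '[[0,[0,0,0],[0,0,0]],[0,[0,0,0],[0,0,0]],[0,[0,0,0],[0,0,0]],[0,[0,0,0],[0,0,0]],[0,[0,0,0],[0,0,0]],[0,[0,0,0],[0,0,0]]]'

```text
clock: 3.62
tcp_pos: [0.6483, 0.0114, 0.126]
orientation: [-1.571, -0.014, 0.013]
contact_force: [-1.0, -0.1, 5.6]
grip_width: 0.0165
```

```bash
python3 -c "from h import *;st()"
```

```text
t 3.62 tcp [0.6483 0.0114 0.126 ] F [-1.02 -0.14  5.64] M [-0.037  0.326  0.031] w 0.0165 j [-0.28   0.573  0.232  1.738 -0.167  0.848  1.614]
[[1.0, 0.001, -0.018], [0.018, 0.0, 1.0], [0.001, -1.0, 0.0]]
```

Request:
jog_arm --motion '[[0,[0,-0.01,0],[0,0,0]],[0,[0,-0.02,0],[0,0,0]],[0,[0,-0.03,0],[0,0,0]],[0,[0,-0.03,0],[0,0,0]],[0,[0,-0.01,0],[0,0,0]],[0,[0,0,0],[0,0,0]],[0,[0,0,0],[0,0,0]]]'

```text
clock: 4.2
tcp_pos: [0.6477, 0.0116, 0.2251]
orientation: [-1.571, -0.014, 0.014]
contact_force: [-0.2, 1.0, -1.5]
grip_width: 0.0165
```

```bash
python3 - <<'E'
from h import *
from bench import r
st()
for n in ["scene","wrist"]:
    f=r.grab_frame(n);pickle.dump(f,open(n+"2.pkl","wb"));im=f["image"][:,:,::-1]
    if n=="scene": im=cv2.resize(im[150:330,240:480],None,fx=3,fy=3)
    cv2.imwrite(f"pics/{n}2.png",im)
E
```

```text
t 4.2 tcp [0.6477 0.0116 0.2251] F [-0.24  1.03 -1.51] M [-0.048  0.036  0.031] w 0.0165 j [-0.303  0.463  0.26   1.664 -0.135  1.032  1.589]
[[1.0, 0.0, -0.018], [0.018, 0.0, 1.0], [0.0, -1.0, 0.0]]
```

View pics/scene2.png

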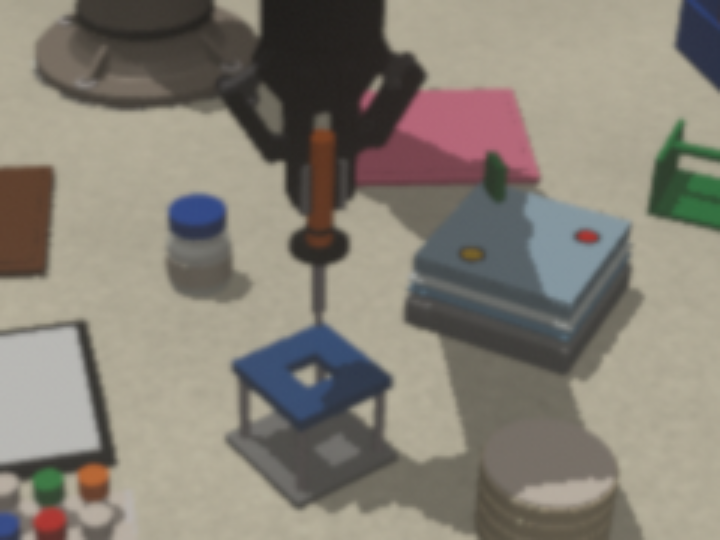

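View pics/wrist2.png

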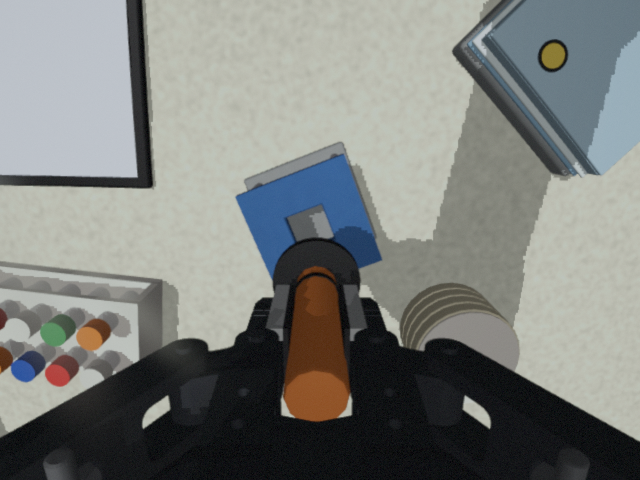

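```bash
python3 - <<'E'
from h import *
f=pickle.load(open("scene2.pkl","rb"));P,_=cloud(f)
g=P[:,:,:]
for v in range(192,262,3):
    row=P[v,338:356]; m=(row[:,0]>.62)&(row[:,0]<.67)&(row[:,2]>.09)&(abs(row[:,1])<.03)
    u=np.arange(338,356)[m]
    if m.any(): print(v,u.min(),u.max(),row[m].mean(0).round(4))
print(atz(f,(346,256),.113))
E
```

```text
192 338 355 [0.6567 0.0065 0.2707]
195 338 355 [0.655  0.0073 0.2632]
198 338 355 [0.6571 0.0068 0.258 ]
201 338 355 [0.6567 0.007  0.2513]
204 338 355 [0.6566 0.0071 0.2447]
207 338 355 [0.656  0.0074 0.2378]
210 338 355 [0.656  0.0074 0.2311]
213 338 355 [0.6564 0.0074 0.2247]
216 338 355 [0.6558 0.0077 0.2176]
219 339 355 [0.6564 0.0081 0.211 ]
222 342 350 [0.6538 0.0074 0.2027]
225 341 351 [0.652  0.0079 0.1946]
228 338 355 [0.6485 0.01   0.1851]
231 338 355 [0.6535 0.0087 0.1815]
234 338 355 [0.6616 0.0066 0.18  ]
237 341 352 [0.6656 0.0056 0.1757]
240 344 348 [0.6502 0.0089 0.1578]
243 344 348 [0.6517 0.009  0.1515]
246 344 348 [0.6518 0.0086 0.1444]
249 344 348 [0.6514 0.0088 0.1367]
252 344 348 [0.6518 0.0088 0.1296]
255 345 347 [0.65   0.0093 0.1207]
258 345 346 [0.6493 0.0086 0.1127]
[0.64323066 0.01125545 0.113     ]
```

Request:
jog_arm --motion '[[0,[-0.0144,0,0.0317],[0,0,0]],[0,[-0.0144,0,0.0317],[0,0,0]],[0,[-0.0144,0,0.0317],[0,0,0]],[0,[-0.0144,0,0.0317],[0,0,0]],[0,[-0.0144,0,0.0317],[0,0,0]],[0,[-0.0144,0,0.0317],[0,0,0]],[0,[-0.0144,0,0.0317],[0,0,0]],[0,[-0.0144,0,0.0317],[0,0,0]],[0,[0,0.015,0],[0,0,0]],[0,[0,0.015,0],[0,0,0]]]'

```text
clock: 5.13
tcp_pos: [0.5262, 0.2663, 0.1938]
orientation: [-1.57, -0.017, 0.02]
contact_force: [0.6, -2.3, -0.7]
grip_width: 0.0168
```

Request:
jog_arm --motion '[[0,[0,0.005,0],[0,0,0]],[0,[0,0,0],[0,0,0]],[0,[0,0,0],[0,0,0]],[0,[0,0,0],[0,0,0]]]'

```text
clock: 5.47
tcp_pos: [0.5288, 0.2625, 0.1906]
orientation: [-1.571, -0.013, 0.013]
contact_force: [-0.5, 0.5, -1.0]
grip_width: 0.0165
```

```bash
python3 - <<'E'
from h import *
from bench import r
st()
for n in ["scene","wrist"]:
    f=r.grab_frame(n);pickle.dump(f,open(n+"3.pkl","wb"));im=f["image"][:,:,::-1]
    if n=="scene": im=cv2.resize(im[150:290,350:490],None,fx=4,fy=4)
    cv2.imwrite(f"pics/{n}3.png",im)
E
```

```text
t 5.47 tcp [0.5288 0.2625 0.1906] F [-0.52  0.48 -0.99] M [-0.032 -0.024  0.026] w 0.0165 j [-0.706  0.404  0.18   1.832 -0.089  0.913  1.101]
[[1.0, 0.0, -0.017], [0.017, -0.0, 1.0], [0.0, -1.0, -0.0]]
```

View pics/scene3.png

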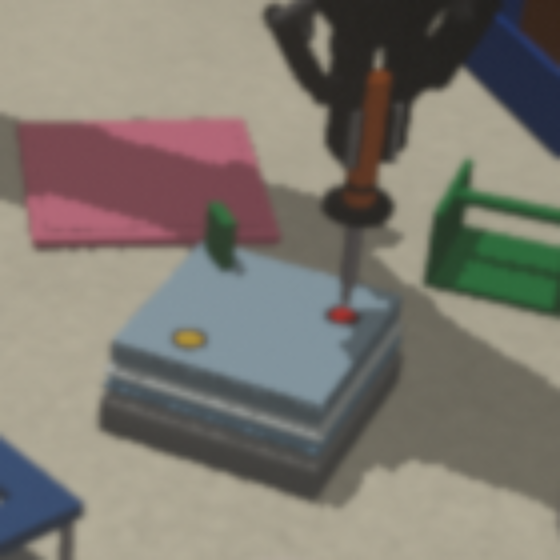

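View pics/wrist3.png

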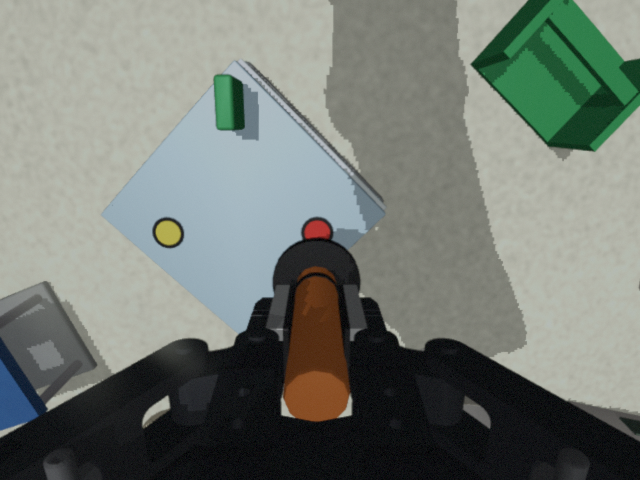

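```bash
python3 - <<'E'
from h import *
f=pickle.load(open("scene3.pkl","rb"));P,_=cloud(f)
for v in range(204,230,1):
    row=P[v,428:450]; m=(row[:,2]>.072)&(row[:,0]<.56)&(row[:,0]>.5)
    u=np.arange(428,450)[m]
    if m.any() and m.sum()<18: print(v,u.min(),u.max(),row[m].mean(0).round(4))
w=pickle.load(open("wrist3.pkl","rb"))
print("yel",atz(w,(168,233),.066),"red",atz(w,(317.5,232),.066))
m=blob(f,(425,445,220,237),(0,120,60),(10,255,255));v,u=np.nonzero(m);print("scene red",u.mean(),v.mean(),u.min(),u.max(),v.min(),v.max(),atz(f,(u.mean(),v.mean()),.066))
cv2.imwrite("pics/z.png",cv2.resize(f["image"][195:240,415:455,::-1],None,fx=14,fy=13,interpolation=cv2.INTER_NEAREST))
K=np.array([[f["fx"],0,f["cx"]],[0,f["fy"],f["cy"]],[0,0,1]])
M=R.from_rotvec(f["orientation"]).as_matrix().T
for p in [(.5288,.2625,.0776),(.5288,.2625,.066)]:
    print(cv2.projectPoints(np.array([p]),cv2.Rodrigues(M)[0],-M@f["xyz"],K,np.array([f["k1"],0,0,0.]))[0].ravel())
E
```

```text
204 432 447 [0.5443 0.2544 0.1445]
205 434 446 [0.5464 0.2548 0.143 ]
206 437 444 [0.5476 0.2558 0.1409]
207 437 440 [0.5333 0.2584 0.1296]
208 436 440 [0.5312 0.2586 0.1257]
209 436 440 [0.5312 0.2589 0.123 ]
210 436 440 [0.5324 0.2586 0.1211]
211 436 439 [0.5332 0.2573 0.1191]
212 436 439 [0.5334 0.2575 0.1164]
213 436 439 [0.5323 0.2584 0.113 ]
214 436 439 [0.5332 0.2583 0.1108]
215 436 439 [0.532  0.2592 0.1073]
216 435 439 [0.5304 0.2591 0.1036]
217 435 439 [0.5317 0.2587 0.1017]
218 435 439 [0.5321 0.2589 0.0992]
219 435 438 [0.533  0.2575 0.0972]
220 435 438 [0.5334 0.2576 0.0947]
221 435 438 [0.5315 0.2589 0.0906]
222 436 437 [0.5305 0.2597 0.0871]
223 435 437 [0.5296 0.2592 0.0838]
224 435 437 [0.5312 0.2587 0.0822]
225 436 437 [0.5302 0.2609 0.0784]
yel [0.52925935 0.16714688 0.066     ] red [0.52700758 0.26372945 0.066     ]
scene red 435.2142857142857 228.21428571428572 433 438 227 229 [0.5249748  0.26125493 0.066     ]
[436.88964651 224.87737165]
[436.35218961 229.00876909]
```

View pics/z.png

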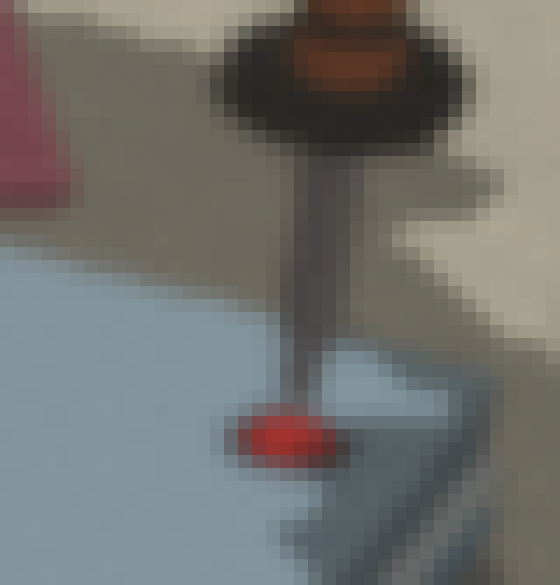

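Request:
jog_arm --motion '[[0,[-0.001,0.004,0.001],[0,0,0]],[0,[0,0.003,0],[0,0,0]],[0,[0,0.0015,0],[0,0,0]],[0,[0,0.001,0],[0,0,0]],[0,[0,0.0005,0],[0,0,0]],[0,[0,0,0],[0,0,0]]]'

```text
clock: 6.07
tcp_pos: [0.5272, 0.264, 0.1802]
orientation: [-1.571, -0.014, 0.014]
contact_force: [0.0, -0.3, -0.3]
grip_width: 0.0168
```

Request:
jog_arm --motion '[[0,[0,0.001,0],[0,0,0]],[0,[0,0,0],[0,0,0]]]'

```text
clock: 6.23
tcp_pos: [0.5273, 0.264, 0.1792]
orientation: [-1.571, -0.014, 0.014]
contact_force: [0.5, -0.5, -0.4]
grip_width: 0.0165
```

Request:
jog_arm --motion '[[0,[0,0.001,0],[0,0,0]],[0,[0,0,0],[0,0,0]]]'

```text
clock: 6.4
tcp_pos: [0.5276, 0.2641, 0.1789]
orientation: [-1.57, -0.014, 0.013]
contact_force: [-1.0, 0.2, 3.1]
grip_width: 0.0167
```

Request:
jog_arm --motion '[[0,[0,0.0004,0],[0,0,0]],[0,[0,0,0],[0,0,0]],[0,[0,0,0],[0,0,0]],[0,[0,0,0],[0,0,0]],[0,[0,0,0],[0,0,0]]]'

```text
clock: 6.82
tcp_pos: [0.5277, 0.2641, 0.1788]
orientation: [-1.57, -0.015, 0.013]
contact_force: [-2.2, -1.5, 6.6]
grip_width: 0.0166
```

```bash
python3 - <<'E'
from h import *
from bench import r
st()
for n in ["scene","wrist"]:
    f=r.grab_frame(n);pickle.dump(f,open(n+"4.pkl","wb"));im=f["image"][:,:,::-1]
    if n=="scene": im=cv2.resize(im[195:240,415:455],None,fx=14,fy=13)
    cv2.imwrite(f"pics/{n}4.png",im)
E
```

```text
t 6.82 tcp [0.5277 0.2641 0.1788] F [-2.22 -1.5   6.56] M [-0.343  0.363 -0.055] w 0.0166 j [-0.707  0.417  0.177  1.843 -0.092  0.888  1.102]
[[1.0, 0.001, -0.018], [0.018, 0.001, 1.0], [0.001, -1.0, 0.001]]
```

View pics/scene4.png

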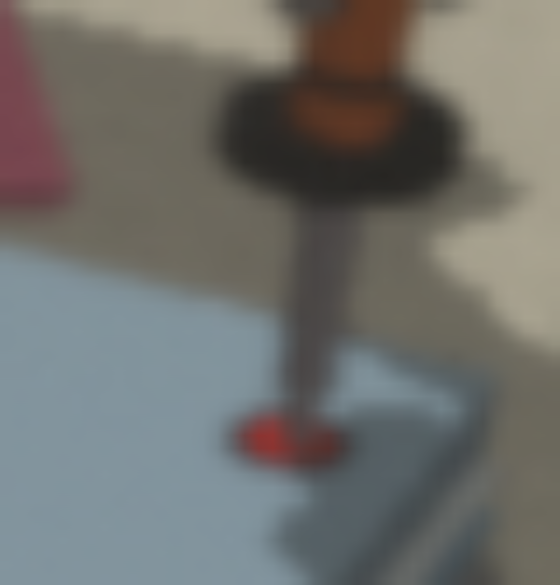

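Request:
jog_arm --motion '[[0,[0,-0.01,0],[0,0,0]],[0,[0,-0.015,0],[0,0,0]],[0,[0,0,-0.033],[0,0,0]],[0,[0,0,-0.033],[0,0,0]],[0,[0,0,-0.031],[0,0,0]],[0,[0,0.01,0],[0,0,0]],[0,[0,0.007,0],[0,0,0]],[0,[0,0.002,0],[0,0,0]],[0,[0,0,0],[0,0,0]],[0,[0,0,0],[0,0,0]]]'

```text
clock: 7.75
tcp_pos: [0.5288, 0.1685, 0.1839]
orientation: [-1.57, -0.015, 0.016]
contact_force: [0.7, -0.1, -0.9]
grip_width: 0.0166
```

```bash
python3 - <<'E'
from h import *
from bench import r
st()
for n in ["scene","wrist"]:
    f=r.grab_frame(n);pickle.dump(f,open(n+"5.pkl","wb"));im=f["image"][:,:,::-1]
    if n=="scene": im=cv2.resize(im[200:245,380:420],None,fx=14,fy=13)
    cv2.imwrite(f"pics/{n}5.png",im)
f=pickle.load(open("wrist5.pkl","rb"))
E
```

```text
t 7.75 tcp [0.5288 0.1685 0.1839] F [ 0.67 -0.13 -0.9 ] M [ 0.016 -0.071 -0.005] w 0.0166 j [-0.585  0.359  0.204  1.922 -0.094  0.87   1.258]
[[1.0, -0.0, -0.02], [0.02, 0.0, 1.0], [-0.0, -1.0, 0.0]]
```

View pics/scene5.png

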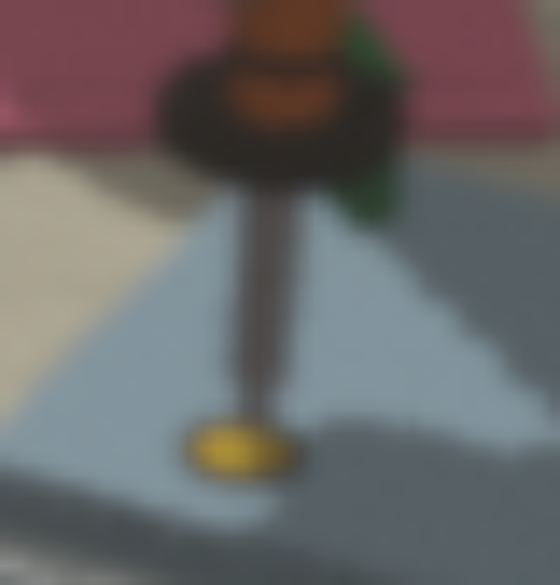

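Request:
jog_arm --motion '[[0,[0,0.002,-0.0015],[0,0,0]],[0,[0,0.0015,0],[0,0,0]],[0,[0,0.001,0],[0,0,0]],[0,[0,0.001,0],[0,0,0]],[0,[0,0,0],[0,0,0]]]'

```text
clock: 8.27
tcp_pos: [0.5293, 0.1655, 0.1788]
orientation: [-1.571, -0.014, 0.013]
contact_force: [-2.0, -0.7, 3.6]
grip_width: 0.0167
```

Request:
jog_arm --motion '[[0,[0,0.0006,0],[0,0,0]],[0,[0,0,0],[0,0,0]]]'

```text
clock: 8.43
tcp_pos: [0.5295, 0.1656, 0.1787]
orientation: [-1.57, -0.015, 0.013]
contact_force: [-2.2, -0.7, 7.9]
grip_width: 0.0166
```

Request:
jog_arm --motion '[[0,[0,0,0],[0,0,0]],[0,[0,0,0],[0,0,0]],[0,[0,0,0],[0,0,0]]]'

```text
clock: 8.68
tcp_pos: [0.5295, 0.1655, 0.1787]
orientation: [-1.57, -0.014, 0.013]
contact_force: [-1.6, -1.2, 7.3]
grip_width: 0.0165
```

```bash
python3 - <<'E'
from h import *
from bench import r
st()
for n in ["scene"]:
    f=r.grab_frame(n);pickle.dump(f,open(n+"6.pkl","wb"));im=f["image"][:,:,::-1]
    if n=="scene": im=cv2.resize(im[200:245,380:420],None,fx=14,fy=13)
    cv2.imwrite(f"pics/{n}6.png",im)
E
```

```text
t 8.68 tcp [0.5295 0.1655 0.1787] F [-1.62 -1.2   7.32] M [-0.274  0.528 -0.011] w 0.0165 j [-0.58   0.365  0.205  1.928 -0.096  0.858  1.263]
[[1.0, 0.001, -0.017], [0.017, 0.001, 1.0], [0.001, -1.0, 0.0]]
```

View pics/scene6.png

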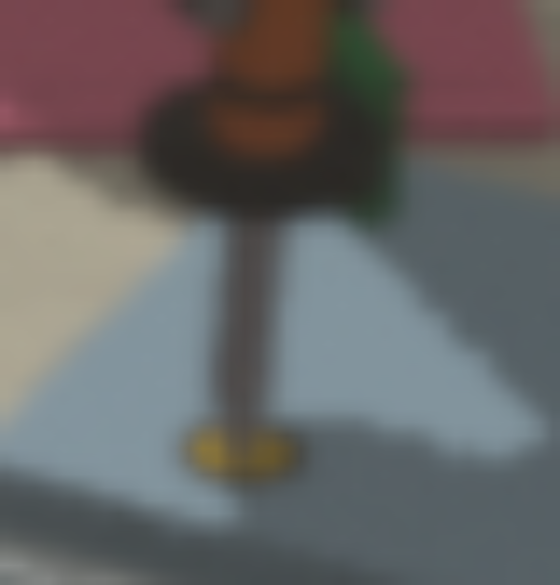

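Request:
jog_arm --motion '[[0,[0,-0.01,0],[0,0,0]],[0,[0,-0.02,0],[0,0,0]],[0,[0,-0.018,0],[0,0,0]],[0,[0.0193,0,-0.0264],[0,0,0]],[0,[0.0193,0,-0.0264],[0,0,0]],[0,[0.0193,0,-0.0264],[0,0,0]],[0,[0.0193,0,-0.0264],[0,0,0]],[0,[0.0193,0,-0.0264],[0,0,0]],[0,[0.0193,0,-0.0264],[0,0,0]],[0,[0,0,0],[0,0,0]]]'

```text
clock: 9.57
tcp_pos: [0.6504, 0.0012, 0.2264]
orientation: [-1.575, -0.01, 0.005]
contact_force: [-0.2, -1.8, -0.8]
grip_width: 0.0167
```

Request:
jog_arm --motion '[[0,[0,0,0],[0,0,0]],[0,[0,0,0],[0,0,0]]]'

```text
clock: 9.73
tcp_pos: [0.6473, 0.0097, 0.2257]
orientation: [-1.57, -0.013, 0.014]
contact_force: [-0.0, 0.7, -0.7]
grip_width: 0.0168
```

```bash
python3 - <<'E'
from h import *
from bench import r
st()
for n in ["scene"]:
    f=r.grab_frame(n);pickle.dump(f,open(n+"7.pkl","wb"));im=f["image"][:,:,::-1]
    if n=="scene": im=cv2.resize(im[210:310,300:390],None,fx=6,fy=6)
    cv2.imwrite(f"pics/{n}7.png",im)
P,_=cloud(f)
for v in range(237,262,2):
    row=P[v,338:356]; m=(row[:,0]>.62)&(row[:,0]<.665)&(row[:,2]>.09)&(abs(row[:,1])<.03)
    u=np.arange(338,356)[m]
    if m.any(): print(v,u.min(),u.max(),row[m].mean(0).round(4))
E
```

```text
t 9.73 tcp [0.6473 0.0097 0.2257] F [-0.    0.69 -0.72] M [ 0.023 -0.004  0.044] w 0.0168 j [-0.308  0.463  0.271  1.665 -0.14   1.034  1.597]
[[1.0, -0.001, -0.018], [0.018, 0.001, 1.0], [-0.001, -1.0, 0.001]]
237 344 344 [0.665  0.0007 0.1761]
239 343 347 [0.6511 0.0065 0.1612]
241 343 347 [0.6512 0.0066 0.1565]
243 343 347 [0.6517 0.0065 0.152 ]
245 343 347 [0.6503 0.0069 0.146 ]
247 343 347 [0.6516 0.0066 0.1421]
249 343 347 [0.6501 0.0071 0.1361]
251 343 347 [0.6504 0.007  0.1313]
253 343 347 [0.6519 0.0067 0.1275]
255 344 346 [0.6504 0.0071 0.1214]
257 344 346 [0.6499 0.0073 0.116 ]
```

View pics/scene7.png

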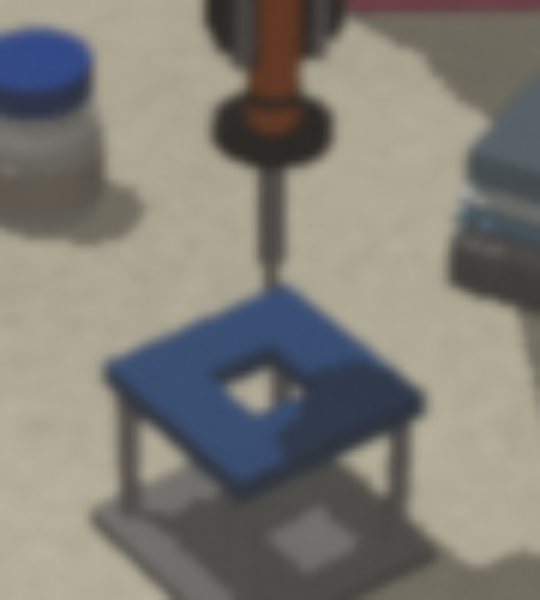

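```bash
python3 - <<'E'
from h import *
f=pickle.load(open("scene7.pkl","rb"))
print(atz(f,(344,274),.075))
f=pickle.load(open("wrist2.pkl","rb"));
print([atz(f,p,.075) for p in [(237,196),(343,155),(382,260)]], atz(f,(289,221),.075),atz(f,(326,205),.075))
E
```

```text
[0.65309675 0.00480074 0.075     ]
[array([ 0.62643836, -0.04298489,  0.075     ]), array([0.59748748, 0.02886781, 0.075     ]), array([0.67095371, 0.05944423, 0.075     ])] [ 0.64346252 -0.00720195  0.075     ] [0.63167589 0.01831443 0.075     ]
```

Request:
jog_arm --motion '[[0,[0.0015,0.01,-0.0015],[0,0,0]],[0,[0,0.015,0],[0,0,0]],[0,[0,0.015,0],[0,0,0]],[0,[0,0.02,0],[0,0,0]],[0,[0,0.02,0],[0,0,0]],[0,[0,0.012,0],[0,0,0]],[0,[0,0.004,0],[0,0,0]],[0,[0,0,0],[0,0,0]],[0,[0,0,0],[0,0,0]]]'

```text
clock: 10.53
tcp_pos: [0.6495, 0.008, 0.1303]
orientation: [-1.571, -0.015, 0.014]
contact_force: [0.2, 1.1, -1.0]
grip_width: 0.0166
```

Request:
jog_arm --motion '[[0,[0,0.001,0],[0,0,0]],[0,[0,0.001,0],[0,0,0]],[0,[0,0,0],[0,0,0]]]'

```text
clock: 10.78
tcp_pos: [0.6495, 0.0077, 0.1285]
orientation: [-1.571, -0.015, 0.013]
contact_force: [0.6, -0.3, -0.4]
grip_width: 0.0164
```

Request:
jog_arm --motion '[[0,[0,0.001,0],[0,0,0]],[0,[0,0.0007,0],[0,0,0]],[0,[0,0,0],[0,0,0]]]'

```text
clock: 11.03
tcp_pos: [0.6491, 0.0078, 0.1261]
orientation: [-1.571, -0.014, 0.014]
contact_force: [-0.4, -0.4, -1.0]
grip_width: 0.0167
```

Request:
jog_arm --motion '[[0,[0,0.0007,0],[0,0,0]],[0,[0,0,0],[0,0,0]]]'

```text
clock: 11.2
tcp_pos: [0.6492, 0.0077, 0.126]
orientation: [-1.57, -0.014, 0.014]
contact_force: [-2.9, 0.4, 4.6]
grip_width: 0.0164
```

Request:
jog_arm --motion '[[0.4,[0,0,0],[0,0,0]],[0.6,[0,0,0],[0,0,0]],[0.8,[0,0,0],[0,0,0]],[0.8,[0,0,0],[0,0,0]],[0.8,[0,0,0],[0,0,0]],[0.8,[0,0,0],[0,0,0]],[0.8,[0,-0.02,0],[0,0,0]],[0.8,[0,-0.04,0],[0,0,0]],[0.8,[0,-0.04,0],[0,0,0]],[0.8,[0,0,0],[0,0,0]]]'

```text
clock: 12.03
tcp_pos: [0.6535, 0.0073, 0.2339]
orientation: [-1.57, -0.024, 0.003]
contact_force: [1.5, -0.4, 0.7]
grip_width: 0.0684
```

```bash
python3 - <<'E'
from h import *
from bench import r
st()
for n in ["scene"]:
    f=r.grab_frame(n);pickle.dump(f,open(n+"8.pkl","wb"));im=f["image"][:,:,::-1]
    if n=="scene": im=cv2.resize(im[200:310,300:400],None,fx=5,fy=5)
    cv2.imwrite(f"pics/{n}8.png",im)
P,_=cloud(f)
m=blob(f,(335,355,235,275),(3,120,60),(20,255,255));p=P[m];p=p[(p[:,2]>.1)&(p[:,2]<.155)];print(p.mean(0),P[m][:,2].max())
E
```

```text
t 12.03 tcp [0.6535 0.0073 0.2339] F [ 1.52 -0.38  0.71] M [ 0.017 -0.095  0.07 ] w 0.0684 j [-0.306  0.458  0.276  1.652 -0.141  1.037  1.6  ]
[[1.0, 0.013, -0.017], [0.017, 0.001, 1.0], [0.013, -1.0, 0.001]]
[0.65631719 0.00296838 0.12817972] 0.16461599876532806
```

View pics/scene8.png

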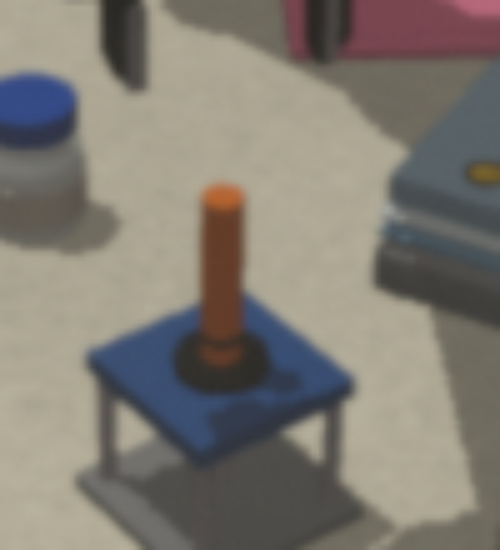

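Request:
jog_arm --motion '[[0.8,[-0.0243,0,0.0263],[0,0,0]],[0.8,[-0.0243,0,0.0263],[0,0,0]],[0.8,[-0.0243,0,0.0263],[0,0,0]],[0.8,[-0.0243,0,0.0263],[0,0,0]],[0.8,[-0.0243,0,0.0263],[0,0,0]],[0.8,[-0.0243,0,0.0263],[0,0,0]],[0.8,[-0.0243,0,0.0263],[0,0,0]],[0.8,[-0.0243,0,0.0263],[0,0,0]],[0.8,[0,0,0],[0,0,0]],[0.8,[0,0,0],[0,0,0]]]'

```text
clock: 12.92
tcp_pos: [0.4494, 0.2162, 0.2249]
orientation: [-1.571, -0.017, 0.018]
contact_force: [0.5, -0.8, -0.3]
grip_width: 0.0682
```

```bash
python3 - <<'E'
from h import *
from bench import r
st()
f=r.grab_frame("wrist");pickle.dump(f,open("wrist9.pkl","wb"));cv2.imwrite("pics/wrist9.png",f["image"][:,:,::-1])
E
```

```text
t 12.92 tcp [0.4494 0.2162 0.2249] F [ 0.51 -0.75 -0.32] M [ 0.01  -0.043 -0.041] w 0.0682 j [-0.725  0.215  0.175  2.006 -0.047  0.925  1.068]
[[1.0, -0.001, -0.022], [0.022, -0.0, 1.0], [-0.001, -1.0, 0.0]]
```

View pics/wrist9.png

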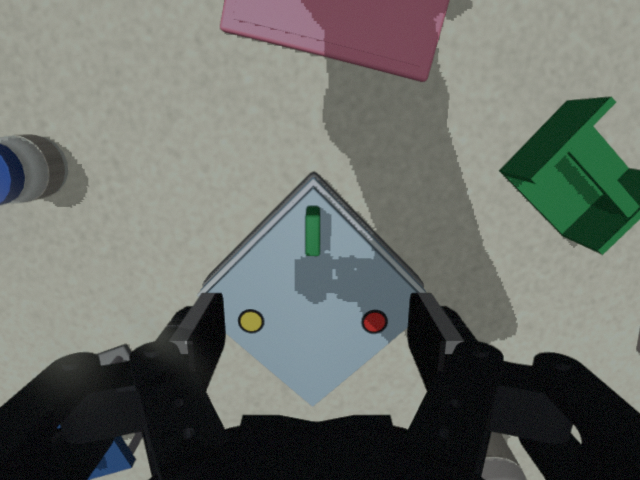

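```bash
python3 - <<'E'
from h import *
f=pickle.load(open("wrist9.pkl","rb"));P,_=cloud(f)
y=atz(f,(251,321),.066);q=atz(f,(374.5,321.5),.066);d=q-y;yaw=np.arctan2(-d[0],d[1]);print(y,q,yaw)
u=np.array([np.cos(yaw),np.sin(yaw)]);c=(y+q)[:2]/2-.012*u;print("c",c,"tab",c-.066*u)
m=blob(f,(295,330,195,265),(45,80,20),(90,255,255));t=m&(P[...,2]>.097);p=P[t];print(len(p),p.mean(0),p.min(0),p.max(0))
print("near corner",atz(f,(313,187),.066),"far",atz(f,(313,405),.066))
E
```

```text
[0.52908174 0.16744003 0.066     ] [0.52729126 0.26362512 0.066     ] 0.018612726020170167
c [0.51618858 0.21530923] tab [0.45020001 0.21408086]
604 [0.44881344 0.21388536 0.1000098 ] [0.43561924 0.20907555 0.09709246] [0.46349335 0.21859297 0.1023703 ]
near corner [0.42340361 0.21361491 0.066     ] far [0.60589169 0.21729433 0.066     ]
```

Request:
jog_arm --motion '[[0.8,[0,0.02,-0.0018],[0,0,0]],[0.8,[0,0.035,0],[0,0,0]],[0.8,[0,0.035,0],[0,0,0]],[0.8,[0,0.03,0],[0,0,0]],[0.8,[0,0.014,0],[0,0,0]],[0.8,[0,0,0],[0,0,0]],[0.8,[0,0,0],[0,0,0]]]'

```text
clock: 13.55
tcp_pos: [0.4516, 0.2113, 0.0908]
orientation: [-1.572, -0.011, 0.013]
contact_force: [-0.1, 0.2, 0.0]
grip_width: 0.0684
```

```bash
python3 -c "from h import *;st()"
```

```text
t 13.55 tcp [0.4516 0.2113 0.0908] F [-0.15  0.16  0.  ] M [ 0.07  -0.013  0.03 ] w 0.0684 j [-0.685  0.42   0.149  2.109 -0.103  0.621  1.121]
[[1.0, -0.001, -0.015], [0.015, -0.002, 1.0], [-0.001, -1.0, -0.002]]
```

Request:
jog_arm --motion '[[0.8,[-0.0015,0.001,0.0025],[0,0,0]],[0.8,[0,0,0],[0,0,0]],[0.5,[0,0,0],[0,0,0]],[0.3,[0,0,0],[0,0,0]],[0.2,[0,0,0],[0,0,0]],[0,[0,0,0],[0,0,0]],[0,[0,0,0],[0,0,0]],[0,[0,0,0],[0,0,0]],[0,[0,0,0],[0,0,0]],[0,[0,0,0],[0,0,0]]]' --force 110

```text
clock: 14.38
tcp_pos: [0.4497, 0.2144, 0.091]
orientation: [-1.571, -0.013, 0.013]
contact_force: [-1.6, -2.6, 9.1]
grip_width: 0.0081
```

Request:
jog_arm --motion '[[0,[0,0,0],[0,0,0]],[0,[0,0,0],[0,0,0]],[0,[0,0,0],[0,0,0]],[0,[0,0,0],[0,0,0]],[0,[0,0,0],[0,0,0]]]'

```text
clock: 14.8
tcp_pos: [0.4496, 0.2144, 0.091]
orientation: [-1.571, -0.013, 0.013]
contact_force: [-1.8, -3.2, 8.3]
grip_width: 0.008
```

```bash
python3 -c "from h import *;st()"
```

```text
t 14.8 tcp [0.4496 0.2144 0.091 ] F [-1.8  -3.25  8.3 ] M [-0.735  0.341 -0.094] w 0.008 j [-0.692  0.418  0.148  2.111 -0.103  0.619  1.115]
[[1.0, -0.0, -0.017], [0.017, -0.001, 1.0], [-0.0, -1.0, -0.001]]
```

Request:
jog_arm --motion '[[0,[0.0008,-0.0027,0],[0,0,1]],[0,[0.0008,-0.0027,0],[0,0,1]],[0,[0.0008,-0.0027,0],[0,0,1]],[0,[0.0008,-0.0027,0],[0,0,1]],[0,[0.0015,-0.0054,0],[0,0,2]],[0,[0,0,0],[0,0,0]],[0,[0,0,0],[0,0,0]]]'

```text
clock: 15.38
tcp_pos: [0.4556, 0.2151, 0.1063]
orientation: [-1.57, 0.068, 0.094]
contact_force: [2.9, 0.0, -1.9]
grip_width: 0.008
```

```bash
python3 - <<'E'
from h import *
from bench import r
st()
f=r.grab_frame("scene");pickle.dump(f,open("scene10.pkl","wb"));cv2.imwrite("pics/scene10.png",cv2.resize(f["image"][160:280,350:490,::-1],None,fx=5,fy=5))
E
```

```text
t 15.38 tcp [0.4556 0.2151 0.1063] F [ 2.89  0.05 -1.91] M [-0.409 -0.937  0.034] w 0.008 j [-0.635  0.439  0.126  2.024 -0.147  0.778  1.179]
[[0.995, -0.103, -0.017], [0.017, -0.002, 1.0], [-0.103, -0.995, -0.0]]
```

View pics/scene10.png

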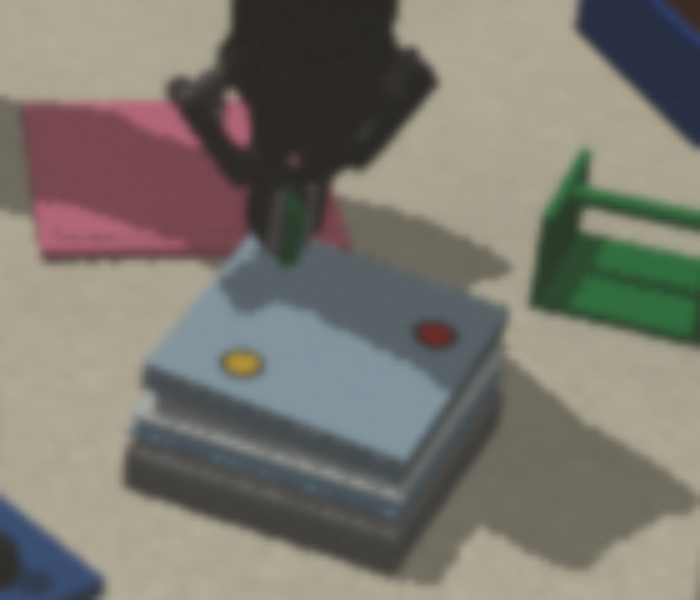

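Request:
jog_arm --motion '[[0,[0.0012,-0.004,0],[0,0,1.5]],[0,[0.0012,-0.004,0],[0,0,1.5]],[0,[0.0012,-0.004,0],[0,0,1.5]],[0,[0.0012,-0.004,0],[0,0,1.5]],[0,[0.0012,-0.004,0],[0,0,1.5]],[0,[0.0012,-0.004,0],[0,0,1.5]],[0,[0,0,0],[0,0,0]],[0,[0,0,0],[0,0,0]]]'

```text
clock: 16.1
tcp_pos: [0.4657, 0.2158, 0.1284]
orientation: [-1.563, 0.191, 0.219]
contact_force: [1.4, -0.7, -1.0]
grip_width: 0.008
```

```bash
python3 - <<'E'
from h import *
from bench import r
st()
f=r.grab_frame("scene");pickle.dump(f,open("scene11.pkl","wb"));cv2.imwrite("pics/scene11.png",cv2.resize(f["image"][160:280,350:490,::-1],None,fx=5,fy=5))
P,_=cloud(f)
H=hsv(f);m=(P[...,2]>.06)&(P[...,0]>.47)&(P[...,0]<.62)&(P[...,1]>.11)&(P[...,1]<.32)&(H[...,1]>15)&(H[...,0]>85)&(H[...,0]<125);m[:, :350]=0
p=P[m]
for i in range(4):
    A=np.c_[p[:,:2],np.ones(len(p))];s=np.linalg.lstsq(A,p[:,2],rcond=None)[0];e=p[:,2]-A@s;p=p[abs(e)<max(.002,1.5*e.std())]
print(len(p),s,np.arctan(s[:2]),p[:,2].min(),p[:,2].max(),p[:,0].max())
E
```

```text
t 16.1 tcp [0.4657 0.2158 0.1284] F [ 1.38 -0.68 -1.02] M [-0.113 -0.708  0.028] w 0.008 j [-0.573  0.491  0.113  1.888 -0.196  1.011  1.247]
[[0.966, -0.258, -0.018], [0.017, -0.005, 1.0], [-0.258, -0.966, -0.0]]
1426 [-0.26750197 -0.00386069  0.22810762] [-0.26138207 -0.00386067] 0.06367504748354569 0.10329403974027507 0.6092017687579641
```

View pics/scene11.png

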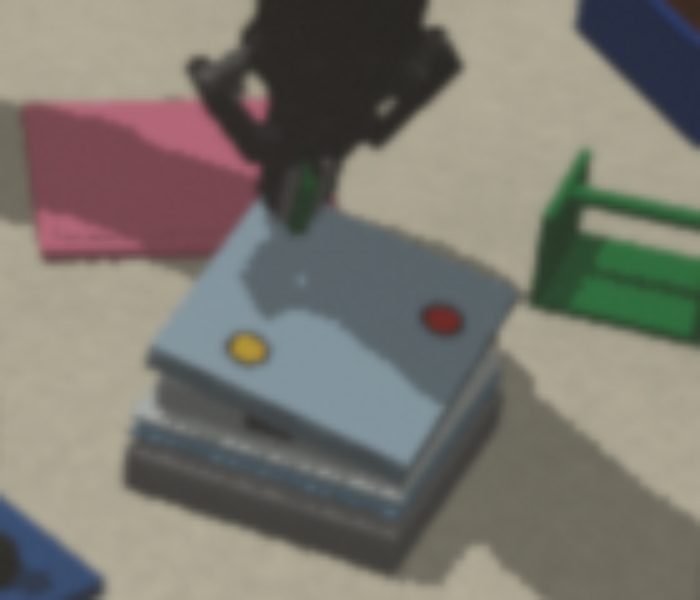

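Request:
jog_arm --motion '[[0,[-0.0013,-0.0048,0],[0,0,0]],[0,[-0.0013,-0.0048,0],[0,0,0]],[0,[-0.0013,-0.0048,0],[0,0,0]],[0,[-0.0013,-0.0048,0],[0,0,0]],[0,[-0.0026,-0.0097,0],[0,0,0]],[0,[-0.0052,-0.0193,0],[0,0,0]],[0,[-0.0052,-0.0193,0],[0,0,0]],[0,[-0.0052,-0.0193,0],[0,0,0]],[0,[0,0,0],[0,0,0]]]' --force 120

```text
clock: 16.9
tcp_pos: [0.4678, 0.2165, 0.2231]
orientation: [-1.56, 0.187, 0.215]
contact_force: [0.9, 0.9, -2.4]
grip_width: 0.0081
```

```bash
python3 - <<'E'
from h import *
from bench import r
st()
f=r.grab_frame("scene");cv2.imwrite("pics/scene12.png",f["image"][:,:,::-1])
E
```

```text
t 16.9 tcp [0.4678 0.2165 0.2231] F [ 0.88  0.86 -2.35] M [ 0.02  -0.29  -0.024] w 0.0081 j [-0.588  0.372  0.132  1.817 -0.171  1.193  1.211]
[[0.967, -0.253, -0.017], [0.018, -0.001, 1.0], [-0.253, -0.967, 0.003]]
```

View pics/scene12.png

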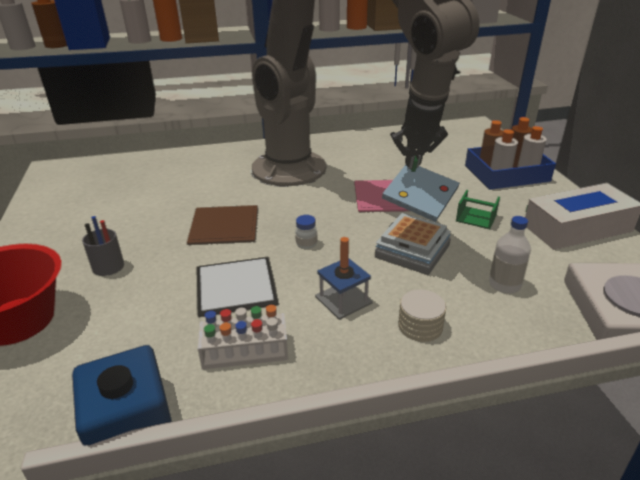

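Request:
jog_arm --motion '[[0,[-0.005,-0.019,0],[0,0,-3.75]],[0,[-0.003,-0.019,0],[0,0,-3.75]],[0,[-0.002,-0.01,0],[0,0,-3.75]],[0,[0,-0.005,0],[0,0,-3.7]],[0,[0,0,0],[0,0,0]],[0,[0,0,0],[0,0,0]]]'

```text
clock: 17.45
tcp_pos: [0.4653, 0.2156, 0.2725]
orientation: [-1.571, -0.013, 0.017]
contact_force: [-0.2, 0.3, -0.9]
grip_width: 0.008
```

Request:
jog_arm --motion '[[0,[0,0,-0.01],[0,0,0]],[0,[0,0,-0.02],[0,0,0]],[0,[0,0,-0.03],[0,0,0]],[0,[0,0,-0.032],[0,0,0]],[0,[0,0,-0.032],[0,0,0]],[0,[0,0,-0.032],[0,0,0]],[0,[0,0,-0.032],[0,0,0]],[0,[0,0,-0.032],[0,0,0]],[0,[0,0,-0.032],[0,0,0]],[0,[0,0,-0.032],[0,0,0]]]'

```text
clock: 18.28
tcp_pos: [0.4707, -0.0712, 0.2719]
orientation: [-1.571, -0.01, 0.016]
contact_force: [0.1, 0.4, -1.0]
grip_width: 0.0084
```

Request:
jog_arm --motion '[[0,[0,0,-0.032],[0,0,0]],[0,[0,0,-0.032],[0,0,0]],[0,[0,0,-0.032],[0,0,0]],[0,[0,0,-0.025],[0,0,0]],[0,[0,0,-0.015],[0,0,0]],[0,[0,0,-0.005],[0,0,0]],[0,[0,0,0],[0,0,0]],[0,[0,0,0],[0,0,0]],[0,[0,0,0],[0,0,0]]]'

```text
clock: 19.03
tcp_pos: [0.4739, -0.208, 0.2722]
orientation: [-1.57, -0.014, 0.017]
contact_force: [-0.6, 0.2, -0.8]
grip_width: 0.0079
```

```bash
python3 - <<'E'
from h import *
from bench import r
st()
for n in ["scene","top"]:
    f=r.grab_frame(n);pickle.dump(f,open(n+"13.pkl","wb"));cv2.imwrite(f"pics/{n}13.png",f["image"][:,:,::-1])
E
```

```text
t 19.03 tcp [ 0.4739 -0.208   0.2722] F [-0.56  0.24 -0.82] M [ 0.022  0.057 -0.044] w 0.0079 j [-0.108  0.202  0.467  1.926 -0.105  1.039  1.994]
[[1.0, -0.002, -0.019], [0.019, 0.001, 1.0], [-0.002, -1.0, 0.001]]
```

View pics/scene13.png

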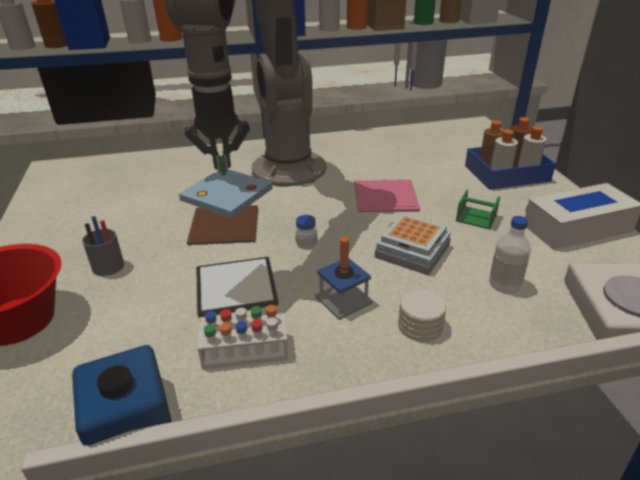

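View pics/top13.png

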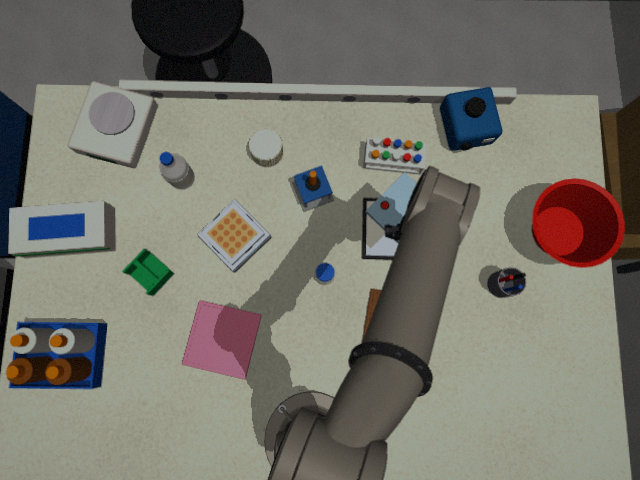

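Request:
jog_arm --motion '[[0,[0.003,0.01,-0.003],[0,0,0]],[0,[0.002,0.01,-0.004],[0,0,0]],[0,[0,0,0],[0,0,0]],[0,[0,0,0],[0,0,0]],[0,[0,0,0],[0,0,0]],[0,[0,0,0],[0,0,0]],[0,[0,0,0],[0,0,0]],[0,[0,0,0],[0,0,0]]]'

```text
clock: 19.8
tcp_pos: [0.4791, -0.2162, 0.253]
orientation: [-1.571, -0.014, 0.014]
contact_force: [-0.2, -0.1, -1.2]
grip_width: 0.0075
```

```bash
python3 - <<'E'
from h import *
from bench import r
st()
f=r.grab_frame("scene");P,_=cloud(f);pickle.dump(f,open("scene14.pkl","wb"));cv2.imwrite("pics/scene14.png",cv2.resize(f["image"][140:320,150:390,::-1],None,fx=3,fy=3))
H=hsv(f);m=(P[...,2]>.18)&(P[...,2]<.28)&(P[...,0]>.42)&(P[...,0]<.7)&(P[...,1]>-.35)&(P[...,1]<-.08)&(H[...,0]>85)&(H[...,0]<125)&(H[...,1]>20)
p=P[m]
for i in range(5):
    A=np.c_[p[:,:2],np.ones(len(p))];s=np.linalg.lstsq(A,p[:,2],rcond=None)[0];e=p[:,2]-A@s;p=p[abs(e)<max(.0025,1.5*e.std())]
print(len(p),"slopes",s[:2],"z",np.median(p[:,2]))
rc=cv2.minAreaRect(p[:,:2].astype(np.float32));print(rc,cv2.boxPoints(rc))
E
```

```text
t 19.8 tcp [ 0.4791 -0.2162  0.253 ] F [-0.16 -0.09 -1.22] M [-0.023  0.098  0.04 ] w 0.0075 j [-0.089  0.239  0.468  1.932 -0.127  0.999  2.024]
[[1.0, -0.0, -0.018], [0.018, -0.0, 1.0], [-0.0, -1.0, -0.0]]
1928 slopes [-0.00362644 -0.00060059] z 0.22832068884543294
((0.5487629771232605, -0.2178371101617813), (0.13246183097362518, 0.12951219081878662), 47.00884246826172) [[ 0.45623463 -0.22212607]
 [ 0.5509675  -0.31043854]
 [ 0.6412913  -0.21354815]
 [ 0.54655844 -0.12523568]]
```

View pics/scene14.png

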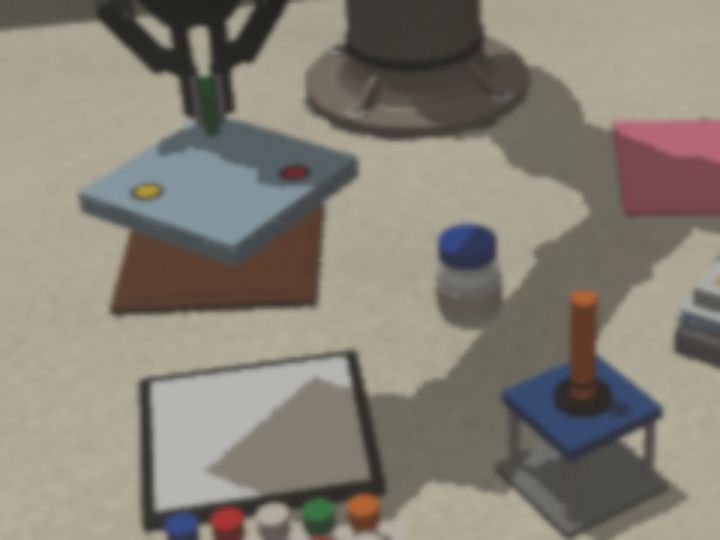

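```bash
python3 -c "
from bench import r
print(abs(r.get_obs()['qvel']).max());print(r.hand_in())"
```

```text
0.0031163368679886544
the job is handed in; nothing more can be done
None
```

The job is done and handed in at about 20 s on the robot's clock, and none of my last checks failed.

- **Probe touches:** I touched the red spot first, at about 6.6 N, then the yellow spot, at about 7.3–7.9 N. The pictures showed the tip inside each spot.
- **Probe return:** The probe went back in the holder. It was hanging upright there in the last picture.
- **Peel:** Turning the cover about its far corner raised the tab side. A plane fitted to the cover measured 0.262 rad, with the far corner still at its seat to within about 1 mm. Only then did I lift it away.
- **Final pose:** The cover is level to within about 0.2° and still, with its underside about 0.20 m above the light pad. Its centre measures about 4–5 mm from the pad's centre.
- **Other things on the bench:** They look unmoved in the final pictures. I judged this by eye and did not measure it.

The cameras disagreed with each other by 2–3 mm, within or close to the stated calibration. That was small beside the 16 mm spots and the 8 mm allowed in the holder's hole.

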